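# Top the pyramid of print tubes on a collectors' fair table

## Robot

A 7-joint arm with a two-finger parallel gripper is mounted at the origin on the work surface. World frame = base frame: x ahead of the robot, y to its left, z up, the work surface at z = 0. Lengths are in mm, angles in rad, forces in N, time in s.
With the tool pointing down it reaches from about 400 to 900 mm from the base axis. Payload 5.6 kg.
Tool frame: the origin (TCP) lies midway between the tips of the shut fingers; the grasp point (between the pads) lies 19 mm behind it; x points along the fingers, y is the direction in which the jaws open and shut, and the axes are right-handed (so a half turn about x gives the same grasp; the last joint's range is limited). The gripper opens to 92 mm and grips with 3 to 60 N. Pads are 20 mm wide; open, the fingers measure 128 mm over their backs; the gripper's body (75 mm by 189 mm) begins 69 mm behind the grasp point.
Start: joints at [-1.223, 0.468, -0.012, 1.603, 0.006, 1.071, -0.056], TCP at [247.644, 600.984, 214.592] pointing down, gripper open.
Joint ranges: [-2.53, 2.53], [-0.31, 2.02], [-1.57, 1.55], [0.28, 2.44], [-1.29, 4.43], [0.15, 1.84], [-2.92, 2.92]. Speed limits (rad/s): [2.57, 2.57, 3.14, 3.14, 3.14, 3.14, 3.14].

## Interface

Orientations are given as a rotation vector (axis times angle).
In Python, from cell import robot, grip, kin, viewer gives the robot as it stands. Calls block until the motion is done:
- robot.movep(position, orientation): joint-space move of the TCP to a pose.
- robot.servo_line(position, feed=150, rotation=None): straight line of the TCP; rotation=None keeps the orientation; feed is the mean speed in mm/s.
- robot.goto_joints(angles): joint-space move.
- grip(opening, newtons=None): opening from 0.0 (shut) to 1.0 (fully open); newtons is the grip in N (None keeps the last); returns when the fingers have stopped.
- robot.hold(seconds).
- kin.ik(position, orientation): joint angles nearest the present ones, or None.
- robot.observe(): the state.
- viewer.read_camera(name): name is "side" or "top" or "wrist"; returns the picture (384x512x3 uint8, red, green, blue); there is no depth.
- viewer.camera_info(name): a dict with "camera_matrix" (3x3 intrinsics, pixels), "k1" (the pictures are not rectified: a ray, as slopes to the right and down, at radius r is drawn at 1 + k1 r^2 times it, then the intrinsics apply), "R" (3x3) and "t" (3): a world point X has camera coordinates R X + t. Camera axes: x right, y down, z forward; pixel columns grow to the right and rows downward; lengths in mm; the calibration is good to about 2 mm. A picture is of the moment at which its call begins: read the wrist's pose just before it. camera_info takes no time and is no camera call; for the wrist camera it gives the pose at the moment of the call.
A pose or a line that the arm cannot do raises robot.IKError and nothing moves.
- robot.job_done(): hands the job in, once; it reports no verdict.
Trained networks look in the newest picture that a camera, given by its name, has taken for a name from the list of things; names that differ only in an ending like _2 or _b are one class to them, and where a whole thing is asked for, a point or a joint stands for the part that bears it (a point fixed in the world has none). Each returns a list of dicts, best first, with "confidence" (0 to 1); they miss things now and then, are a little off and sometimes report something else, mostly with a low value. They report only what shows in the picture. A call takes as long as a camera call. They do not tell look-alikes from the thing itself.
- viewer.silhouettes(name, camera): "mask" (384x512 bool, what is visible of it).
- viewer.pinpoint(name, camera): "at" ([x, y, z] in mm, in the coordinates of the camera as it stood for that picture, good to about 4 mm: a listed point, or the origin of a listed thing).
The state is a dict: "t": time; "joints": joint angles; "joint_velocities": joint speeds; "joint_torque": joint torques, N m; "tcp_pos": TCP position; "tcp_rot": TCP orientation; "contact_force": force on the tool from outside, world axes, zero at the start; "wrist_torque": the same for the moment, N m; "grip_width": opening from 0.0 (shut) to 1.0 (fully open).
Only numpy, scipy, OpenCV 4.12 (cv2) and the standard library are available. Lean on these libraries where they do the work, as an engineer would, in place of code of your own. Each camera call takes 0.05 s, during which the arm holds its last target.

## Task

Finish the little pyramid of cardboard print tubes: take the tube that stands upright in the small carton, lay it down in the groove of the low wooden cradle and let go of it, then take it up again and saddle it lengthwise between the end boards of the rack, on top of and resting in the gap between the two tubes already lying there. Set it down softly, let go, and leave the two lower tubes lying side by side in the rack and the other goods on the table where they are.

Things in the scene. Friction and masses are not known exactly. Their poses are not given: they have to be found in the camera images.
- tube: The loose tube to move: plain brown cardboard cylinder, 56 mm diameter, 150 mm long, white flush end plugs, about 0.2 kg. Origin at its centre, z along its axis. It starts upright in the carton, its foot on the carton's floor (centre 79 mm above the table, top 154 mm), standing 59 mm out of the carton. Cardboard, rigid; may be turned in the grip by pushing an end against something.
- carton: Small open cardboard box fixed to the table, 74 x 74 mm outside, 66 x 66 mm inside, floor 4 mm thick, rim 95 mm above the table. Origin under its centre.
- cradle: Low wooden cradle fixed to the table: board 190 x 80 mm, 8 mm thick, with two rails 14 mm wide running lengthwise to 18 mm above the table, 36 mm apart: the groove. x runs along the groove (yaw within about 0.3 rad of straight ahead), y across it. Origin under its centre, at table height.
- groove (a point): Where the centre of the tube is when it lies in the middle of the cradle's groove, 39.5 mm above the table; x along the groove. A lying tube rests on the inner edges of the two rails, 11.5 mm above the table at its lowest.
- rack: Wooden display rack fixed to the table: floor board 6 mm thick, two low kerbs (24 mm high above the table, inner faces 126 mm apart) along its sides and two end boards (8 mm thick, 142 mm wide, 100 mm high above the table, inner faces 162 mm apart) at its ends. x runs lengthwise, from end board to end board, y across (yaw within about 0.3 rad of straight ahead). Origin under its centre, at table height.
- base_tube_a: Lower tube lying loose in the rack on its -y side, same tube: 56 mm diameter, 150 mm long. Origin at its centre (34 mm above the table), its axis along the rack's x. It can roll a few mm across the rack, so the gap between the lower tubes is 0 to 14 mm; it turns about its axis as it rolls.
- base_tube_b: The other lower tube, on the rack's +y side, the same in all. The top tube rests with its centre 43 to 49 mm above theirs, its surface touching both.
- jar: Bystander: glass jar with steel cap, 68 mm diameter, 100 mm tall. Origin under its centre.
- tin: Bystander: bare metal tin, 70 mm diameter, 80 mm tall. Origin under its centre.
- tape: Bystander: roll of tape lying flat, 90 mm diameter, 22 mm high. Origin under its centre.
- loupe: Bystander: bright metal stand magnifier, 48 mm diameter, 30 mm high. Origin under its centre.
- album: Bystander: blue stock album lying flat, 200 x 160 x 30 mm. Origin under its centre.
- pricebox: Bystander: closed cardboard box, 160 x 110 x 60 mm. Origin under its centre.
There are look-alikes about, which are no part of the job. Leave any black or purple look-alike of the tube alone.

How it is judged (in metres and radians):
On the way:
1. the tube lies at rest in the groove of the cradle, let go (angle between the z axis of tube and the x axis of cradle, either way round below 0.12 rad and distance between tube and groove below 0.045 m and z of tube in the frame of cradle below 0.045 m and contact force between tube and the fingers below 0.1 N and linear speed of tube below 0.03 m/s), for 0.2 s.
At the end, for the whole second after the job is handed in: The tube lies saddled on both lower tubes: its centre within 62 mm of each of theirs and 73 to 87 mm above the table, its axis within 0.1 rad of the rack's length, at rest, let go; both lower tubes still lie on the rack's floor (centres below 38 mm, within 65 mm of the rack's origin) (distance between tube and base_tube_a below 0.062 m and distance between tube and base_tube_b below 0.062 m and z of tube in the frame of rack between 0.073 and 0.087 m and angle between the z axis of tube and the x axis of rack, either way round below 0.1 rad and height (world z) of each of base_tube_a, base_tube_b below 0.038 m and distance between each of base_tube_a, base_tube_b and rack below 0.065 m and linear speed of tube below 0.02 m/s and contact force between tube and the fingers below 0.1 N); the robot touches nothing.
It fails at once if the tube is dropped or pressed hard onto the lower tubes (over 30 N on either) (contact force between tube and base_tube_a above 30 N or contact force between tube and base_tube_b above 30 N).
It fails at once if another thing on the table is shifted by more than 30 mm or knocked over (distance of any of jar, tin, tape, loupe, album, pricebox from where it was at the start of the episode above 0.03 m or angle between any of jar, tin's own z axis and vertical above 0.6 rad).
It also fails if it takes over 67 s, if anything falls off the work surface, if the arm or the gripper's body presses on something with over 40 N, if the wrist force passes 120 N, or if a joint passes its speed limit or range.

## Working session

There is one attempt and no reset: what is moved stays moved. The work goes in short steps, each a Python script; the robot and the scene stay as the last script left them, time stands still between calls to the robot, and variables do not carry over. Pictures are saved under pics/ and viewed, and the job is handed in when it is done.

```bash
ls; mkdir -p pics; python3 - <<'E'
from cell import robot, grip, kin, viewer
import cv2
for n in ("top","side"):
    im=viewer.read_camera(n); cv2.imwrite(f"pics/{n}0.png",cv2.resize(im[:,:,::-1],(800,600),interpolation=cv2.INTER_CUBIC))
    i=viewer.camera_info(n); print(n,i)
s=robot.observe(); print(s)
E
```

```text
pics
top {'camera_matrix': array([[475.00410811,   0.        , 250.33447469],
       [  0.        , 475.00410811, 204.42692511],
       [  0.        ,   0.        ,   1.        ]]), 'k1': -0.026930763040154158, 'R': array([[-2.29974093e-02, -9.99735054e-01,  9.70403416e-04],
       [-9.83052611e-01,  2.24370474e-02, -1.81945438e-01],
       [ 1.81875459e-01, -5.13823132e-03, -9.83308149e-01]]), 't': array([  13.45700467,  574.84325981, 1418.32834225])}
side {'camera_matrix': array([[449.53415659,   0.        , 257.63957243],
       [  0.        , 449.53415659, 191.11133469],
       [  0.        ,   0.        ,   1.        ]]), 'k1': -0.18228584784517532, 'R': array([[-0.83887105, -0.5443267 ,  0.00195214],
       [-0.41689785,  0.64017414, -0.64526991],
       [ 0.34998793, -0.54211208, -0.76395218]]), 't': array([ 453.0186851 ,  305.25103352, 1571.8432623 ])}
{'t': 0.1, 'joints': array([-1.22298447,  0.46830529, -0.01162431,  1.60351959,  0.00598114,
        1.07138847, -0.05628482]), 'joint_velocities': array([ 0.00170425, -0.00231474, -0.00095991, -0.00185566,  0.00193094,
        0.00092318,  0.00058479]), 'joint_torque': array([ 9.45458924e-04, -5.21648920e+01, -1.26510169e-02, -2.44367588e+01,
       -5.67924231e-02,  1.39663531e-02,  3.33622802e-05]), 'tcp_pos': array([247.45735561, 600.49109325, 213.7300409 ]), 'tcp_rot': array([ 0.30538923,  1.54918235, -0.30786919]), 'contact_force': array([ 0.23315394, -0.46760355, -0.67356187]), 'wrist_torque': array([-0.01309796, -0.02524682,  0.01412659]), 'grip_width': 0.9966234629792814}
```

View pics/top0.png

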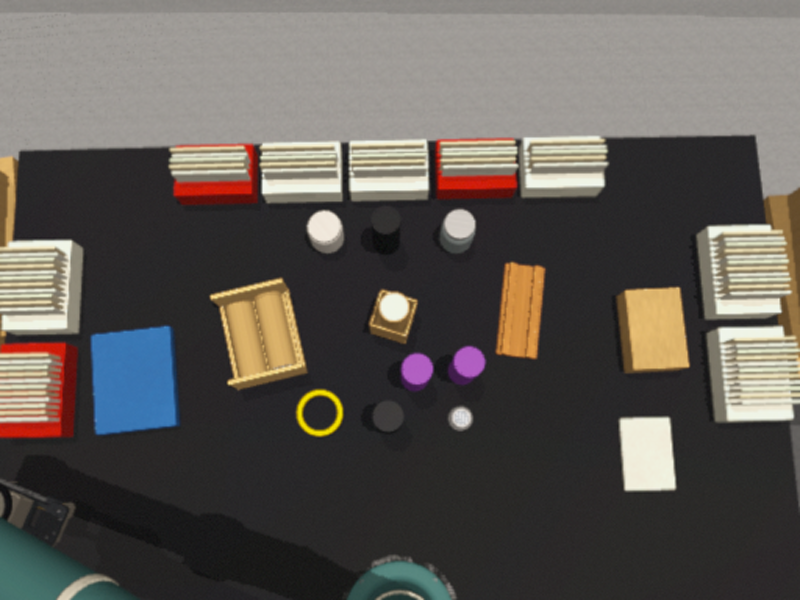

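View pics/side0.png

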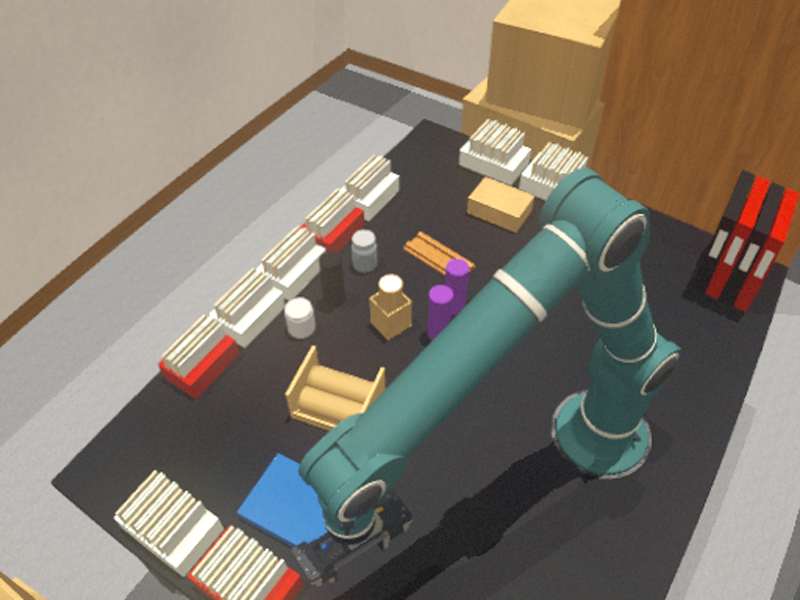

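```bash
cat > h.py <<'E'
from cell import robot, grip, kin, viewer
import cv2, numpy as np
from scipy.spatial.transform import Rotation as Ro
def world(cam,p,info=None):
    i=info or viewer.camera_info(cam); return i["R"].T@(np.array(p)-i["t"])
def proj(cam,X,info=None):
    i=info or viewer.camera_info(cam); X=np.atleast_2d(X)
    c=X@i["R"].T+i["t"]; s=c[:,:2]/c[:,2:]; r2=(s**2).sum(1,keepdims=True)
    s=s*(1+i["k1"]*r2); K=i["camera_matrix"]; return s*[K[0,0],K[1,1]]+[K[0,2],K[1,2]]
def onplane(cam,uv,z,info=None):
    i=info or viewer.camera_info(cam); K=i["camera_matrix"]; uv=np.atleast_2d(uv).astype(float)
    d=(uv-[K[0,2],K[1,2]])/[K[0,0],K[1,1]]; s=d.copy()
    for _ in range(20): s=d/(1+i["k1"]*(s**2).sum(1,keepdims=True))
    ray=np.c_[s,np.ones(len(s))]@i["R"]; o=-i["R"].T@i["t"]
    return o+ray*((z-o[2])/ray[:,2])[:,None]
E
python3 - <<'E'
from h import *
np.set_printoptions(precision=1,suppress=True)
for cam in ("top","side"):
    viewer.read_camera(cam)
    for n in ["tube","carton","cradle","groove","rack","base_tube_a","base_tube_b","jar","tin","tape","loupe","album","pricebox"]:
        for d in viewer.pinpoint(n,cam): print(cam,n,round(d["confidence"],2),world(cam,d["at"]),proj(cam,world(cam,d["at"]))[0]*1.5625)
print(robot.observe()["t"])
E
```

```text
top tube 0.84 [469.8 -43.7  75.5] [415.2 370.4]
top tube 0.81 [750.    9.8  74.1] [384.4 231.4]
top tube 0.78 [580.8  -4.1  78.3] [393.4 314.1]
top tube 0.76 [ 474.2 -137.6   72.5] [463.7 367.2]
top carton 0.8 [578.5  -3.1  -0.8] [392.8 322.4]
top cradle 0.8 [ 598.7 -264.6   -4.7] [518.9 310.3]
top cradle 0.59 [547.3 265.8   2.2] [261.4 340.2]
top groove 0.66 [ 596.7 -269.2   44.2] [525.4 306.5]
top rack 0.89 [547.  263.1   0.4] [262.9 340.4]
top base_tube_a 0.8 [560.4 232.5  35. ] [275.3 330.8]
top base_tube_a 0.6 [545.8 288.6  33.7] [247.4 338.7]
top base_tube_a 0.54 [ 595.4 -267.6   41.8] [524.5 307.4]
top base_tube_b 0.8 [560.4 232.5  35. ] [275.3 330.8]
top base_tube_b 0.6 [545.8 288.6  33.7] [247.4 338.7]
top base_tube_b 0.54 [ 595.4 -267.6   41.8] [524.5 307.4]
top jar 0.68 [ 753.6 -137.5    1.4] [454.9 238.6]
top jar 0.53 [ 548.7 -523.6    3.6] [646.8 330.6]
top tin 0.46 [ 751.1 -137.7    1. ] [455.  239.8]
top tape 0.79 [393.5 148.9  -1.8] [319.3 414.8]
top tape 0.48 [467.5 518.8   1.2] [136.6 381.9]
top loupe 0.71 [ 594.1 -267.8   41.4] [524.6 308.1]
top loupe 0.64 [ 380.6 
[... 471 characters left out ...]
] [438.2 257.7]
side groove 0.8 [ 595.4 -266.2   41.9] [439.1 246.6]
side groove 0.26 [ 540.4 -523.2    2.2] [499.8 211. ]
side rack 0.77 [549.1 259.4  -3. ] [338.6 403.6]
side base_tube_a 0.97 [554.9 235.4  33. ] [341.6 386.8]
side base_tube_a 0.66 [541.9 296.6  32.9] [330.4 408.5]
side base_tube_b 0.97 [554.9 235.4  33. ] [341.6 386.8]
side base_tube_b 0.66 [541.9 296.6  32.9] [330.4 408.5]
side jar 0.68 [549.7 262.3  -2. ] [337.7 404.1]
side jar 0.63 [ 751.8 -134.1    0.1] [364.1 264. ]
side tin 0.84 [760.2 133.2   0.1] [300.7 327.7]
side tin 0.59 [578.4  -3.1   2.6] [390.5 322.5]
side album 0.58 [467.  525.4  -4. ] [296.3 511.1]
side pricebox 0.83 [ 543.3 -521.8    1.4] [498.6 211.1]
1.5
```

```bash
python3 - <<'E'
from h import *
for cam,c in (("top",(155,130,365,285)),("side",(165,120,325,300))):
    im=viewer.read_camera(cam); x0,y0,x1,y1=c
    f=min(800/(x1-x0),600/(y1-y0))
    cv2.imwrite(f"pics/{cam}crop.png",cv2.resize(im[y0:y1,x0:x1,::-1],None,fx=f,fy=f,interpolation=cv2.INTER_CUBIC)); print(f)
E
```

```text
3.8095238095238093
3.3333333333333335
```

View pics/topcrop.png

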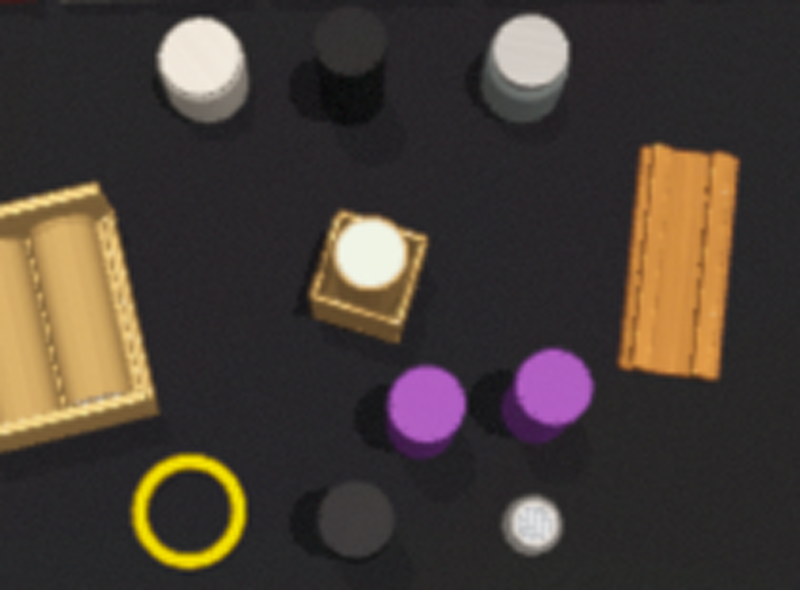

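View pics/sidecrop.png

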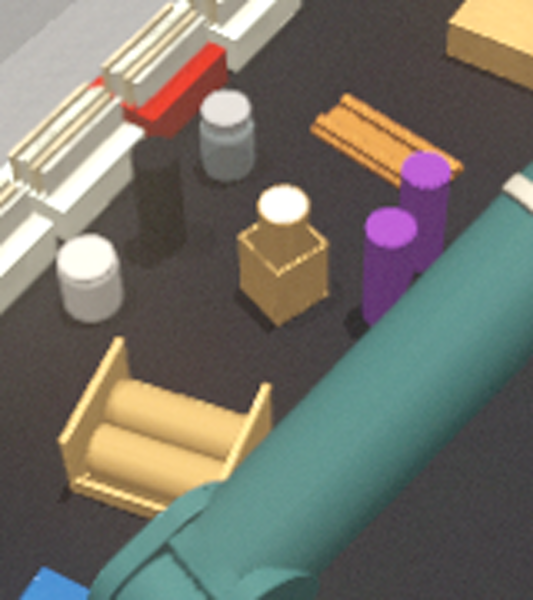

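```bash
python3 - <<'E'
from h import *
im=viewer.read_camera("top"); x0,y0,x1,y1=125,170,205,255
cv2.imwrite("pics/rack.png",cv2.resize(im[y0:y1,x0:x1,::-1],None,fx=7,fy=7,interpolation=cv2.INTER_CUBIC))
E
```

```text
(no output)
```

View pics/rack.png

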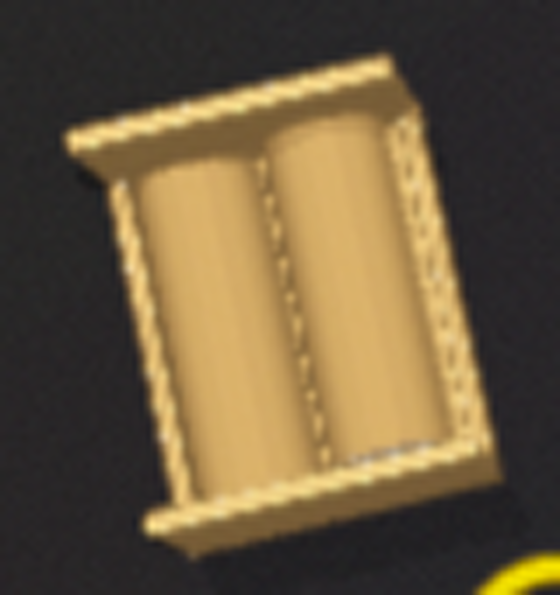

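```bash
cat >> h.py <<'E'
def Rt(psi,al,flip=False):
    """tool heading psi (world yaw), pitched al below horizontal"""
    h=np.array([np.cos(psi),np.sin(psi),0]); x=h*np.cos(al)-np.array([0,0,np.sin(al)])
    y=np.array([-np.sin(psi),np.cos(psi),0]); 
    if flip: y=-y
    return np.c_[x,y,np.cross(x,y)]
def pose(P,psi,al,depth,flip=False):
    """P on tube axis; TCP is depth beyond P"""
    R=Rt(psi,al,flip); return np.array(P)+R[:,0]*depth, Ro.from_matrix(R).as_rotvec()
TX,TY=580.7,-4.2
CR=np.array([595.8,-263.7]); CY=-0.145
E
python3 - <<'E'
from h import *
np.set_printoptions(precision=2,suppress=True)
px=np.array([(145,523),(485,437),(390,62),(68,138)])/7+[125-.43,170-.43]
b=onplane("top",px,100); print(b, b.mean(0)); 
d=(b[2]+b[3]-b[0]-b[1])/2; print("rackyaw",np.arctan2(d[1],d[0]),np.linalg.norm(d)); e=b[0]-b[1];print(np.arctan2(-e[0],e[1]),np.linalg.norm(e)); e=b[3]-b[2];print(np.arctan2(-e[0],e[1]),np.linalg.norm(e))
print("robot t",robot.observe()["t"])
for al in (15,20,30,40):
  for psi in (0,-30,-60,-75,-90,-105,30,60,90):
    for fl in (0,1):
      p,r=pose([TX,TY,122],np.radians(psi),np.radians(al),10,fl)
      q=kin.ik(p,r)
      if q is not None:
        p2,r2=pose([TX,TY,280],np.radians(psi),np.radians(al),10,fl); q2=kin.ik(p2,r2)
        print("PICK",al,psi,fl,np.array(q),"hi", None if q2 is None else np.array(q2))
print("PLACE")
u=np.array([np.cos(CY),np.sin(CY)])
for al in (15,20,30,40):
  for sgn in (-1,1):   # top end toward -x (sgn -1): tool leans from robot side
    for fl in (0,1):
      c=CR-15*sgn*u; g=c+43*sgn*u
      # tool heading points opposite to lean: leaning toward top end -> x axis points away from top end
      psi=CY if sgn<0 else CY+np.pi
      p,r=pose([g[0],g[1],41],psi,np.radians(90-al),10,fl)
      q=kin.ik(p,r); print(al,sgn,fl,None if q is None else np.array(q))
E
```

```text
[[453.64 313.49 100.  ]
 [486.96 169.86 100.  ]
 [651.14 210.75 100.  ]
 [620.71 349.58 100.  ]] [553.11 260.92 100.  ]
rackyaw 0.2283533529881611 170.03330465411642
0.22794697640401473 147.4481062995252
0.21577026152000217 142.13275420656737
robot t 1.9
PICK 15 -30 0 [-0.94  0.85  0.44  2.43  2.09  1.05 -1.81] hi [-0.53  0.32 -0.01  2.43  1.95  1.14 -1.19]
PICK 15 -30 1 [-0.55  0.78  0.01  2.41  2.08  1.32  1.53] hi [-0.38  0.33 -0.18  2.42  1.95  1.19  1.97]
PICK 15 -60 0 [-1.16  0.97  0.67  2.1   1.12  0.86 -1.18] hi [-1.15  0.58  0.67  2.12  1.18  1.09 -0.92]
PICK 15 -60 1 [-0.52  0.82 -0.12  2.06  1.45  1.42  1.83] hi [-0.4   0.52 -0.27  2.07  1.41  1.52  2.12]
PICK 15 -75 0 [-1.1   1.02  0.68  1.91  0.78  1.02 -0.93] hi [-1.14  0.71  0.74  1.93  0.88  1.21 -0.77]
PICK 15 -75 1 [-0.48  0.88 -0.14  1.87  1.23  1.54  1.92] hi [-0.38  0.62 -0.26  1.88  1.24  1.68  2.15]
PICK 15 -90 0 [-1.    1.07  0.67  1.72  0.57  1.25 -0.82] hi [-1.03  0.81  0.73  1.73  0.69  1.4  -0.69]
PICK 15 -90 1 [-0.9   1.01  0.52  1.71  0.68  1.32  2.23] hi [-0.94  0.76  0.58  1.73  0.77  1.47  2.39]
PICK 
[... 5988 characters left out ...]
  0.77  1.44 -0.57  1.23 -0.96]
15 1 1 [ 0.07  0.89  0.44  1.43 -0.3   1.16  1.98]
20 -1 0 [ 0.59  0.57 -0.2   2.03  0.06  0.21  1.81]
20 -1 1 [-0.08  0.65  0.65  2.07 -1.27  0.48 -0.18]
20 1 0 [-0.11  1.04  0.79  1.36 -0.56  1.34 -0.98]
20 1 1 [ 0.06  0.94  0.46  1.34 -0.29  1.27  1.97]
30 -1 0 [ 0.97  0.67 -0.63  2.12  1.86  0.18  0.15]
30 -1 1 [ 1.31  0.95 -1.11  2.1   1.76  0.57 -2.68]
30 1 0 [-0.08  1.15  0.82  1.19 -0.53  1.57 -1.02]
30 1 1 [ 0.07  1.05  0.48  1.18 -0.27  1.5   1.95]
40 -1 0 [ 1.21  0.83 -0.88  2.21  2.51  0.41 -0.3 ]
40 -1 1 [ 1.48  1.29 -1.34  2.2   2.15  0.82 -2.75]
40 1 0 [-0.04  1.26  0.84  1.01 -0.51  1.78 -1.04]
40 1 1 [ 0.12  1.16  0.43  0.99 -0.21  1.72  1.91]
```

```bash
python3 - <<'E'
from h import *
np.set_printoptions(precision=2,suppress=True)
psi,al=np.radians(-75),np.radians(20)
p,r=pose([TX,TY,120],psi,al,12)
R=Ro.from_rotvec(r).as_matrix()
pre=p-R[:,0]*125
def st(s):
    o=robot.observe(); print(s,round(o["t"],2),o["tcp_pos"],o["joints"],o["contact_force"],o["grip_width"])
grip(1.0)
robot.movep(pre+[0,0,90],r); st("hi")
robot.servo_line(pre,feed=150); st("pre")
for cam in ("side","wrist","top"):
    im=viewer.read_camera(cam); cv2.imwrite(f"pics/{cam}1.png",im[:,:,::-1])
E
python3 -c "
import cv2,numpy as np
cv2.imwrite('pics/m1.png',cv2.resize(np.hstack([cv2.imread('pics/side1.png')[60:340,100:360],cv2.imread('pics/wrist1.png')[::1][:280,:]]),None,fx=1.03,fy=1.03))"
```

```text
hi 4.17 [553.23  99.25 248.45] [-1.22  0.73  0.64  1.83  0.72  1.32 -0.76] [-0.34  0.06 -0.35] 1.001840530473324
pre 4.92 [553.54  98.34 159.23] [-1.18  0.88  0.59  1.83  0.68  1.23 -0.85] [ 0.36  0.5  -0.12] 0.9982387416374922
```

View pics/m1.png

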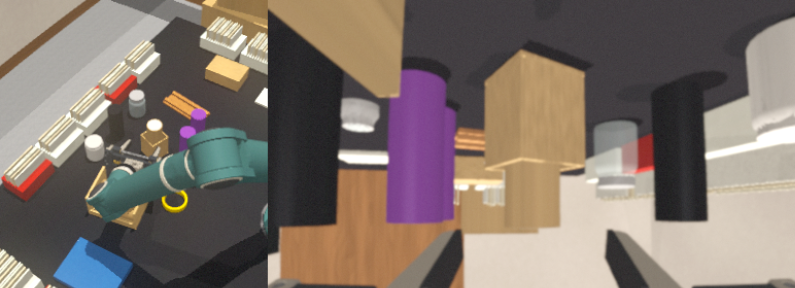

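View pics/wrist1.png

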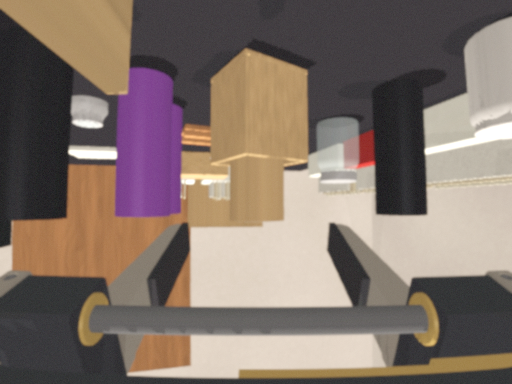

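```bash
python3 - <<'E'
from h import *
np.set_printoptions(precision=1,suppress=True)
print("tube top/rim axis proj",proj("wrist",[[TX,TY,154],[TX,TY,100]]))
psi,al=np.radians(-75),np.radians(20)
p,r=pose([TX,TY,120],psi,al,12)
im=cv2.imread("pics/wrist1.png")
i=viewer.camera_info("wrist"); print("cam at",-i["R"].T@i["t"])
g=im[200]; print(g[215:300:3].tolist())
E
```

```text
tube top/rim axis proj [[258.5 220.3]
 [258.4 168.6]]
cam at [504.1 281.2 137.8]
[[126, 168, 197], [136, 175, 201], [117, 160, 191], [114, 155, 188], [129, 167, 193], [102, 139, 169], [97, 140, 169], [99, 141, 173], [105, 148, 181], [104, 146, 178], [99, 143, 176], [98, 142, 175], [104, 147, 181], [103, 147, 179], [107, 149, 182], [105, 149, 184], [109, 155, 188], [108, 153, 186], [108, 153, 185], [103, 149, 183], [107, 150, 184], [105, 147, 181], [101, 145, 177], [174, 196, 212], [195, 212, 225], [196, 212, 225], [195, 211, 225], [195, 210, 225], [195, 211, 224]]
```

```bash
cat >> h.py <<'E'
def st(s):
    o=robot.observe(); print(s,round(o["t"],2),np.round(o["tcp_pos"],1),np.round(o["joints"],2),np.round(o["contact_force"],2),round(o["grip_width"],3)); return o
E
python3 - <<'E'
from h import *
psi,al=np.radians(-75),np.radians(20)
p,r=pose([TX,TY,120],psi,al,12)
robot.servo_line(p,feed=90); st("at")
grip(0.0,40); st("gripped")
robot.servo_line(p+[0,0,30],feed=60); st("up30")
robot.servo_line(p+[0,0,180],feed=200); st("up")
for cam in ("side","wrist"):
    im=viewer.read_camera(cam); cv2.imwrite(f"pics/{cam}2.png",im[:,:,::-1])
cv2.imwrite("pics/m2.png",np.hstack([cv2.imread("pics/side2.png")[100:340,120:390],cv2.imread("pics/wrist2.png")[:240]]))
E
```

```text
at 6.62 [583.8 -14.3 115.9] [-1.06  0.95  0.64  1.92  0.79  1.   -0.92] [-0.64 -0.29  0.08] 1.003
gripped 7.26 [583.5 -15.2 115.9] [-1.06  0.95  0.64  1.93  0.79  1.   -0.92] [-0.27  0.82 -0.3 ] 0.598
up30 7.91 [583.6 -14.9 145.9] [-1.07  0.89  0.66  1.93  0.8   1.02 -0.88] [-0.65 -0.39 -2.05] 0.601
up 8.81 [583.1 -15.  294.8] [-1.13  0.63  0.75  1.92  0.86  1.2  -0.69] [ 0.42  0.99 -1.91] 0.6
```

View pics/m2.png

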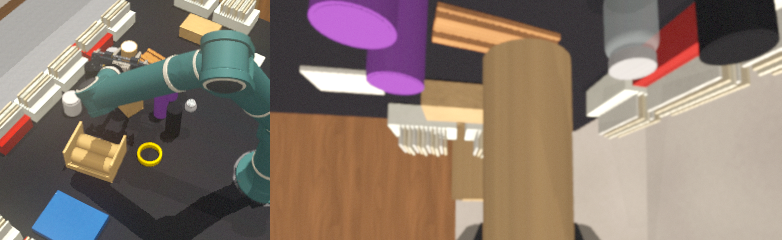

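```bash
cat >> h.py <<'E'
U=np.array([np.cos(CY),np.sin(CY)])
E
python3 - <<'E'
from h import *
g=CR-15*U+41*U
p,r=pose([g[0],g[1],230],CY+np.pi,np.radians(70),12,True)
q=kin.ik(p,r); print(np.round(q,2))
robot.movep(p,r); st("high")
for cam in ("side","wrist","top"):
    im=viewer.read_camera(cam); cv2.imwrite(f"pics/{cam}3.png",im[:,:,::-1])
a=cv2.imread("pics/side3.png")[90:290,180:400]; b=cv2.imread("pics/top3.png")[100:300,220:420]; 
cv2.imwrite("pics/m3.png",cv2.resize(np.hstack([a,b]),None,fx=1.9,fy=1.9))
E
```

```text
[-0.14  0.85  0.88  1.27 -0.45  1.6   2.13]
high 11.3 [ 617.7 -266.   218.4] [-0.14  0.85  0.88  1.27 -0.45  1.6   2.13] [-0.04  0.8  -1.2 ] 0.603
```

View pics/m3.png

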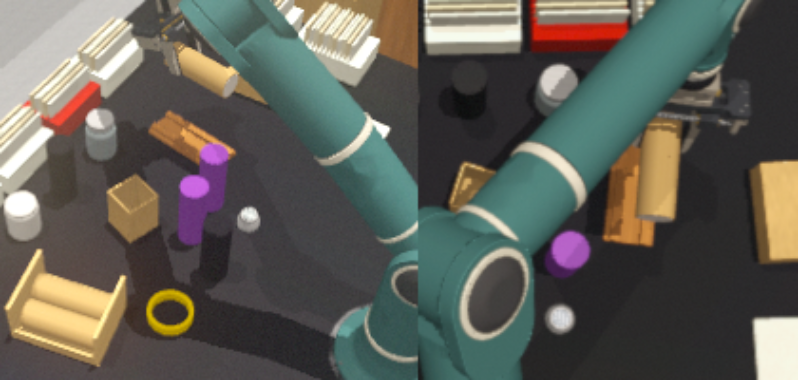

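View pics/wrist3.png

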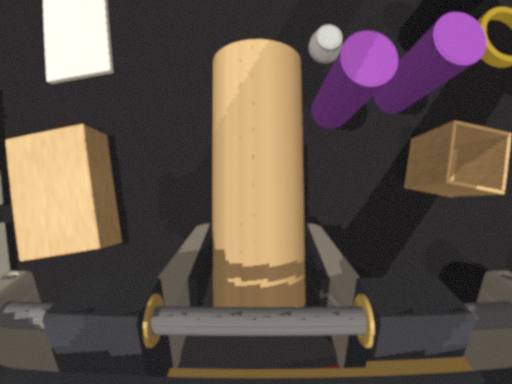

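```bash
python3 - <<'E'
from h import *
np.set_printoptions(precision=1,suppress=True)
print("exp",CR-15*U)
for c in ("side","wrist","top"):
    viewer.read_camera(c)
    for d in viewer.pinpoint("tube",c)[:3]: print(c,d["confidence"],world(c,d["at"]))
    if c=="wrist":
        C=np.r_[CR-15*U,230]; d=np.r_[U,0]*75
        print("exp ends",proj(c,[C-d,C+d,C]), proj(c,[C-d-[0,0,8]]))
        for d in viewer.pinpoint("cradle",c)[:2]: print("cradle",d["confidence"],world(c,d["at"]))
E
```

```text
exp [ 581.  -261.5]
side 0.94 [ 471.4 -138.6   73. ]
side 0.88 [378.3  12.7  69.7]
side 0.75 [ 581.6 -260.6  229.7]
wrist 0.75 [ 475.2 -136.7   72.8]
wrist 0.73 [378.6  15.9  70.1]
wrist 0.59 [466.1 -38.3  74.7]
exp ends [[257.5  64.2]
 [257.5 301.5]
 [257.5 180.1]] [[257.5  70. ]]
top 0.84 [749.5   7.5  72.8]
top 0.67 [ 584.3 -261.6  234.6]
top 0.64 [ 476.  -138.8   74.7]
```

```bash
python3 - <<'E'
from h import *
g=CR-15*U+41*U
def P(z): return pose([g[0],g[1],z],CY+np.pi,np.radians(70),12,True)[0]
robot.servo_line(P(60),feed=150); f0=st("60")["contact_force"][2]
robot.servo_line(P(46),feed=60); st("46")
z=46
while z>36:
    z-=1.5; robot.servo_line(P(z),feed=25); o=robot.observe(); print(z,np.round(o["contact_force"],1))
    if o["contact_force"][2]-f0>4: break
for cam in ("side","wrist","top"):
    im=viewer.read_camera(cam); cv2.imwrite(f"pics/{cam}4.png",im[:,:,::-1])
a=cv2.imread("pics/side4.png")[90:290,180:400]; b=cv2.imread("pics/wrist4.png")[:200,100:400]; 
cv2.imwrite("pics/m4.png",cv2.resize(np.hstack([a,b]),None,fx=1.5,fy=1.5))
st("end")
E
```

```text
60 13.08 [ 618.1 -267.4   49.9] [-0.11  1.02  0.8   1.36 -0.55  1.36  2.16] [ 0.45 -0.82 -2.47] 0.602
46 13.47 [ 617.1 -266.6   34.2] [-0.11  1.03  0.79  1.37 -0.56  1.34  2.16] [-0.04  0.39 -2.29] 0.602
44.5 [ 0.2 -0.5 -1.7]
43.0 [ 0.1  0.2 -1.6]
41.5 [-0.  -0.1 -1.2]
40.0 [ 0.3  0.3 -1.6]
38.5 [ 0.7  0.2 -1.2]
37.0 [-0.2  0.1  5.4]
end 15.12 [ 617.7 -267.3   26.8] [-0.11  1.04  0.79  1.37 -0.56  1.33  2.16] [-1.22 -0.16  5.58] 0.599
```

View pics/m4.png

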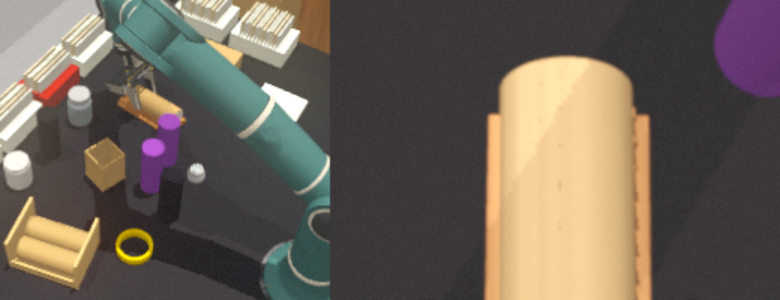

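```bash
python3 - <<'E'
from h import *
grip(0.8); robot.hold(0.4); o=st("rel")
R=Ro.from_rotvec(o["tcp_rot"]).as_matrix()
robot.servo_line(o["tcp_pos"]-R[:,0]*100,feed=150); st("back")
for cam in ("side","wrist","top"):
    im=viewer.read_camera(cam); cv2.imwrite(f"pics/{cam}5.png",im[:,:,::-1])
    for d in viewer.pinpoint("tube",cam)[:4]: print(cam,d["confidence"],np.round(world(cam,d["at"]),1))
a=cv2.imread("pics/side5.png")[90:290,180:400]; b=cv2.imread("pics/wrist5.png")[:300,100:400]; b=cv2.resize(b,(200,200))
cv2.imwrite("pics/m5.png",cv2.resize(np.hstack([a,b]),None,fx=1.7,fy=1.7))
E
```

```text
rel 15.97 [ 617.4 -266.9   25.7] [-0.11  1.04  0.79  1.37 -0.56  1.33  2.16] [-0.54 -0.59  0.25] 0.801
back 16.79 [ 650.6 -271.5  118.8] [-0.09  0.99  0.82  1.23 -0.52  1.51  2.12] [ 0.29 -0.73 -0.99] 0.801
side 0.93 [ 581.4 -261.4   36.9]
side 0.91 [748.5   6.8  75.3]
side 0.89 [378.5  14.6  69.9]
side 0.75 [ 471.3 -140.2   73.9]
wrist 0.95 [ 474.2 -137.1   72.6]
wrist 0.73 [ 581.2 -263.9   38.2]
top 0.85 [ 476.1 -136.7   73.3]
top 0.76 [ 585.2 -260.7   40.4]
```

View pics/m5.png

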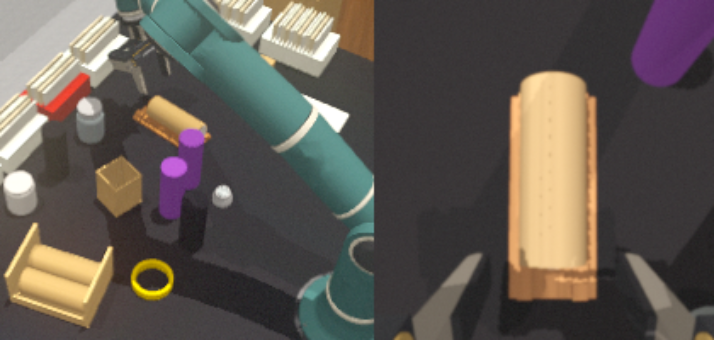

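```bash
cat >> h.py <<'E'
TC=CR-15*U
RK=np.array([553.1,260.9]); RY=0.224
E
python3 - <<'E'
from h import *
np.set_printoptions(precision=2,suppress=True)
for fl in (0,1):
    for z in (160,40): 
        p,r=pose([TC[0],TC[1],z],CY,np.pi/2,10,fl); print(fl,z,kin.ik(p,r))
    for z in (220,80):
        p,r=pose([RK[0],RK[1],z],RY,np.pi/2,10,fl); print("rack",fl,z,kin.ik(p,r))
E
```

```text
0 160 [-0.23  0.65  0.87  1.73 -0.57  1.03  2.27]
0 40 [-0.15  0.79  0.74  1.78 -0.7   0.85  2.36]
rack 0 220 [-1.13  0.52  0.88  1.75 -0.45  1.09  1.69]
rack 0 80 [-1.04  0.69  0.75  1.84 -0.61  0.86  1.81]
1 160 [-0.44  0.95  1.34  1.74 -0.97  1.28 -0.57]
1 40 [-0.42  1.19  1.33  1.8  -1.24  1.27 -0.43]
rack 1 220 [-1.37  0.92  1.48  1.76 -0.93  1.39 -1.05]
rack 1 80 [-1.32  1.08  1.33  1.85 -1.14  1.23 -0.95]
```

```bash
python3 - <<'E'
from h import *
np.set_printoptions(precision=1,suppress=True)
robot.servo_line([650.6,-271.5,230],feed=250)
p,r=pose([TC[0],TC[1],190],CY,np.pi/2,10,0)
robot.movep(p,r); st("over cradle")
im=viewer.read_camera("wrist"); cv2.imwrite("pics/wrist6.png",im[:,:,::-1]); i=viewer.camera_info("wrist")
np.save("i6.npy",i,allow_pickle=True)
for n in("tube","cradle"):
  for d in viewer.pinpoint(n,"wrist")[:3]: print(n,d["confidence"],world("wrist",d["at"]))
d=np.r_[U,0]*75; C=np.r_[TC,39.5]; print(proj("wrist",[C-d,C+d,C-d+[0,0,28],C+d+[0,0,28]]), -i["R"].T@i["t"])
E
```

```text
over cradle 18.3 [ 580.7 -260.5  179.2] [-0.2  0.6  0.9  1.7 -0.5  1.1  2.2] [ 0.1 -0.7  0.9] 0.799
tube 0.8 [467.  -42.3  74. ]
tube 0.79 [ 584.8 -262.1   36.8]
tube 0.72 [ 473.3 -138.3   72.8]
[[258.2 111.9]
 [258.1 240.5]
 [258.2 112.8]
 [258.  252. ]] [ 497.9 -248.5  348.7]
```

View pics/wrist6.png

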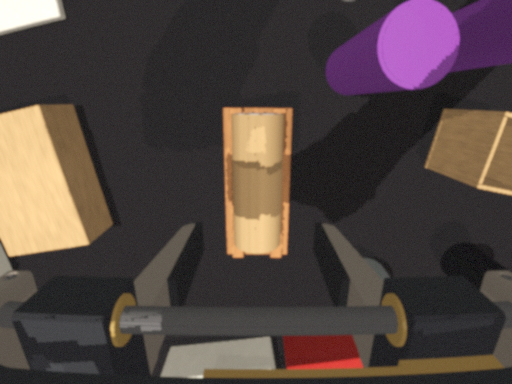

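```bash
python3 - <<'E'
from h import *
np.set_printoptions(precision=1,suppress=True)
p,r=pose([RK[0]+15,RK[1],260],RY,np.pi/2,10,0)
robot.movep(p,r); robot.hold(.1); st("over rack")
im=viewer.read_camera("wrist"); cv2.imwrite("pics/wrist7.png",im[:,:,::-1]); 
for n in("base_tube_a","rack"):
  for d in viewer.pinpoint(n,"wrist")[:3]: print(n,d["confidence"],world("wrist",d["at"]))
c,s=np.cos(RY),np.sin(RY); M=np.array([[c,-s],[s,c]])
for x in(-81,81):
  for y in (-71,71): 
    w=np.r_[RK+M@[x,y],100]; q=proj("wrist",w)[0]; print(x,y,q); cv2.circle(im,tuple(int(round(v)) for v in q),2,(255,0,0),1)
for k,y in ((24,-63),(24,63)):
  for x in (-60,60):
    q=proj("wrist",np.r_[RK+M@[x,y],k])[0];cv2.circle(im,tuple(int(round(v)) for v in q),2,(0,0,255),1)
cv2.imwrite("pics/wrist7b.png",cv2.resize(im[:260,80:440,::-1],None,fx=2.2,fy=2.2,interpolation=cv2.INTER_CUBIC))
np.save("i7.npy",viewer.camera_info("wrist"),allow_pickle=True)
E
```

```text
over rack 20.46 [568.6 259.4 250. ] [-1.1  0.5  0.9  1.7 -0.4  1.2  1.7] [-0.5  0.1 -0.6] 0.8
base_tube_a 0.9 [541.1 293.   32.1]
base_tube_a 0.68 [557.8 231.6  32.6]
base_tube_a 0.41 [548.4 262.4  -4.2]
rack 0.65 [548.3 265.1  -1.9]
-81 -71 [195.6  93.3]
-81 71 [327.8  93.1]
81 -71 [204.  231.3]
81 71 [318.9 231.1]
```

View pics/wrist7b.png

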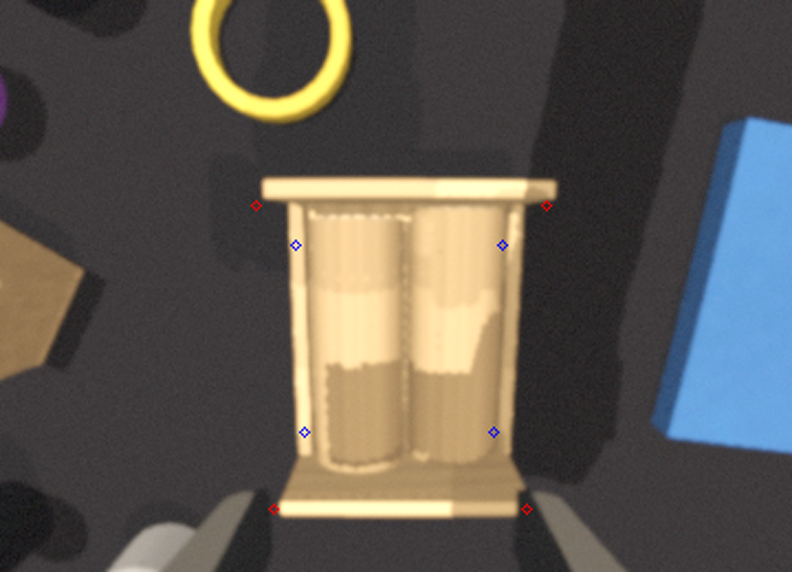

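```bash
python3 - <<'E'
from h import *
from scipy.optimize import least_squares
np.set_printoptions(precision=2,suppress=True)
i=np.load("i7.npy",allow_pickle=True).item()
obs=np.array([(263,201),(556,200),(263,180),(556,182),(280,500),(519,500),(280,517),(519,517)])/2.2+[80-.27,-.27]
mod=np.array([(-81,-71),(-81,71),(-89,-71),(-89,71),(81,-71),(81,71),(89,-71),(89,71)])
def f(v):
    c,s=np.cos(v[2]),np.sin(v[2]); w=np.c_[mod@np.array([[c,s],[-s,c]])+v[:2],np.full(8,100)]
    return (proj("wrist",w,i)-obs).ravel()
r=least_squares(f,[*RK,RY]); print(r.x,r.fun.reshape(-1,2))
# top-view refit similarly, board centrelines
px=np.array([(145,523),(485,437),(390,62),(68,138)])/7+[125-.43,170-.43]
m2=np.array([(-85,71),(-85,-71),(85,-71),(85,71)])
def g(v):
    c,s=np.cos(v[2]),np.sin(v[2]); w=np.c_[m2@np.array([[c,s],[-s,c]])+v[:2],np.full(4,100)]
    return (proj("top",w)-px).ravel()
r2=least_squares(g,[*RK,RY]); print(r2.x,r2.fun)
# gap between the base tubes, seam px in crop
seam=np.array([(407,220),(407,455)])/2.2+[80,0]
R=np.array([np.cos(r.x[2]),np.sin(r.x[2])])
w=onplane("wrist",seam,34,i); print("seam y in rack",(w[:,:2]-r.x[:2])@np.array([-R[1],R[0]]))
# tube extents left: 310-402 ; right 412-506 near row 300
for a in (308,402,412,506): w=onplane("wrist",[(a/2.2+80,240/2.2)],34,i); print(a,(w[0,:2]-r.x[:2])@np.array([-R[1],R[0]]))
E
```

```text
[549.29 262.46   0.21] [[-0.45 -2.28]
 [-1.11  0.43]
 [-0.73 -0.6 ]
 [-0.51  0.78]
 [-2.39  0.86]
 [ 4.13  2.48]
 [-2.11 -0.97]
 [ 3.59  0.63]]
[553.1  260.92   0.23] [ 0.82 -0.26 -0.95  0.29 -0.01 -0.23  0.14  0.22]
seam y in rack [1.47 4.72]
308 -57.3121739968344
402 -1.2644516687918426
412 4.692242853283834
506 60.79623558567286
```

```bash
python3 - <<'E'
from h import *
i=np.load("i7.npy",allow_pickle=True).item(); print(i["k1"],i["camera_matrix"], -i["R"].T@i["t"],i["R"])
im=cv2.imread("pics/wrist7.png"); f=5; x0,y0=185,70
big=cv2.resize(im[y0:y0+180,x0:x0+155],None,fx=f,fy=f,interpolation=cv2.INTER_CUBIC)[:,:]
def dr(RK,RY,col):
    c,s=np.cos(RY),np.sin(RY); M=np.array([[c,-s],[s,c]])
    for sx in(-1,1):
        for z in (100,):
            P=[np.r_[RK+M@[sx*a,b],z] for a,b in((81,-71),(81,71),(89,71),(89,-71))]
            q=((proj("wrist",P,i)-[x0,y0]+.5)*f).astype(int); cv2.polylines(big,[q],True,col,1)
    for sy in (-1,1):
        P=[np.r_[RK+M@[a,sy*63],24] for a in (-81,81)]
        q=((proj("wrist",P,i)-[x0,y0]+.5)*f).astype(int); cv2.polylines(big,[q],False,col,1)
dr(np.array([553.1,260.9]),.229,(0,0,255)); dr(np.array([549.3,262.5]),.21,(255,0,0))
cv2.imwrite("pics/fit7.png",cv2.resize(big,None,fx=.66,fy=.66,interpolation=cv2.INTER_AREA))
E
```

```text
-0.059244574552877585 [[283.68710905   0.         258.17734452]
 [  0.         283.68710905 190.94462308]
 [  0.           0.           1.        ]] [485.59127295 241.91857538 419.11079038] [[-2.20309867e-01  9.75429605e-01 -8.04550909e-04]
 [ 9.31618618e-01  2.10659023e-01  2.96157941e-01]
 [ 2.89050709e-01  6.44969819e-02 -9.55138643e-01]]
```

View pics/fit7.png

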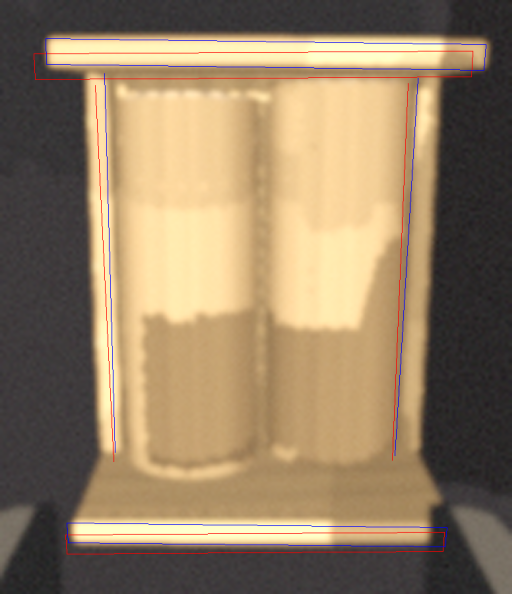

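```bash
python3 - <<'E'
from h import *
from scipy.optimize import least_squares
np.set_printoptions(precision=2,suppress=True)
i=np.load("i7.npy",allow_pickle=True).item()
# fit7 pixels: full = px/(3.3)+[185,70]-.5
o=np.array([(46,64),(486,68),(46,38),(486,41),(67,523),(67,544),(330,524),(330,544)])/3.3+[184.5,69.5]
mod=np.array([(-81,-71),(-81,71),(-89,-71),(-89,71),(81,-71),(89,-71),(81,30),(89,30)]); w8=np.ones((8,2)); w8[6:,0]=0
def f(v):
    c,s=np.cos(v[2]),np.sin(v[2]); w=np.c_[mod@np.array([[c,s],[-s,c]])+v[:2],np.full(8,100)]
    return ((proj("wrist",w,i)-o)*w8).ravel()
r=least_squares(f,[553,261,.22]); print(r.x,r.fun.reshape(-1,2))
R=np.array([np.cos(r.x[2]),np.sin(r.x[2])]);N=np.array([-R[1],R[0]])
for a in [(116,200),(255,200),(272,200),(410,200),(262,150),(262,400)]:
    w=onplane("wrist",[np.array(a)/3.3+[184.5,69.5]],34,i)[0,:2]-r.x[:2]; print(a,w@R,w@N)
for a in [(180,95),(195,470),(330,455)]:
    w=onplane("wrist",[np.array(a)/3.3+[184.5,69.5]],50,i)[0,:2]-r.x[:2]; print("end",a,w@R,w@N)
E
```

```text
[548.77 262.51   0.21] [[ 0.12 -0.19]
 [-0.62  0.1 ]
 [-0.2  -0.17]
 [-0.07  0.45]
 [ 0.28 -0.19]
 [ 0.6  -0.66]
 [ 0.    0.33]
 [ 0.    0.16]]
(116, 200) -31.37069764317992 -58.32598813742724
(255, 200) -31.842743132710677 -1.9907501335760074
(272, 200) -31.91494436015898 4.892135955951648
(410, 200) -32.61991893014601 60.87264526568622
(262, 150) -51.58558169421607 0.5424656064365543
(262, 400) 52.877562907064394 2.164547378390246
end (180, 95) -72.14281222757212 -30.991742758520516
end (195, 470) 79.18905250954903 -26.03454577384378
end (330, 455) 71.85651254155883 30.780131287429597
```

```bash
cat >> h.py <<'E'
RK=np.array([550.0,262.3]); RY=0.214
E
python3 - <<'E'
from h import *
C=TC+1*U
def P(z): return pose([C[0],C[1],z],CY,np.pi/2,10,0)
p,r=P(150); robot.movep(p,r); st("over")
robot.servo_line(P(39.5)[0],feed=110); st("down")
grip(0.0,30); st("grip")
robot.servo_line(P(60)[0],feed=60); st("lift")
robot.servo_line(P(235)[0],feed=250); st("up")
p,r=pose([RK[0],RK[1],220],RY,np.pi/2,10,0)
robot.movep(p,r); robot.hold(.2); st("over rack")
for cam in ("side","wrist","top"):
    im=viewer.read_camera(cam); cv2.imwrite(f"pics/{cam}8.png",im[:,:,::-1])
np.save("i8.npy",viewer.camera_info("wrist"),allow_pickle=True)
cv2.imwrite("pics/m8.png",cv2.resize(np.hstack([cv2.imread("pics/side8.png")[180:330,150:320],cv2.imread("pics/top8.png")[150:300,80:260]]),None,fx=2.2,fy=2.2,interpolation=cv2.INTER_CUBIC))
E
```

```text
over 22.54 [ 582.9 -260.1  140.1] [-0.28  0.7   0.95  1.74 -0.65  1.05  2.33] [ 0.32  0.28 -0.04] 0.802
down 23.7 [ 582.5 -262.1   30.3] [-0.2   0.83  0.83  1.78 -0.78  0.89  2.42] [-0.1   0.03 -0.52] 0.801
grip 24.11 [ 582.3 -262.1   30. ] [-0.2   0.83  0.83  1.78 -0.78  0.89  2.42] [ 0.34 -0.05  2.32] 0.605
lift 24.6 [ 582.1 -261.4   50.3] [-0.21  0.81  0.85  1.78 -0.76  0.91  2.4 ] [ 0.49  0.05 -1.99] 0.602
up 25.45 [ 581.3 -260.8  223.5] [-0.32  0.61  1.02  1.67 -0.56  1.18  2.27] [ 0.53  0.59 -2.17] 0.602
over rack 27.55 [550.5 261.3 210.1] [-1.21  0.56  1.    1.76 -0.52  1.11  1.74] [-0.05 -0.69 -1.97] 0.606
```

View pics/wrist8.png

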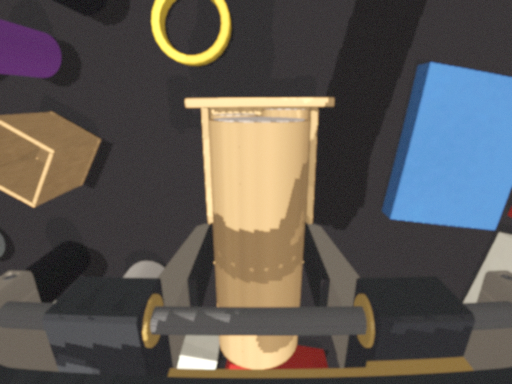

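View pics/m8.png

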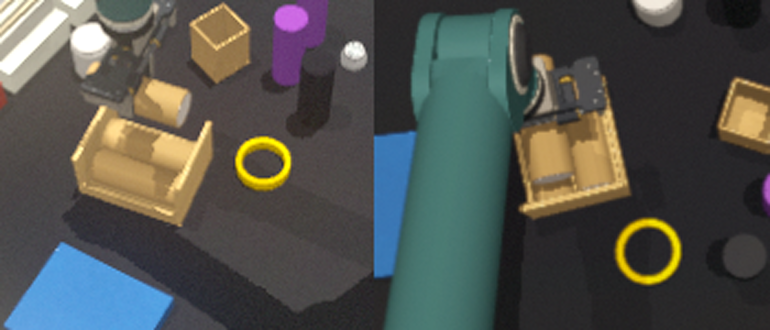

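```bash
python3 - <<'E'
from h import *
np.set_printoptions(precision=1,suppress=True)
p,r=pose([RK[0],RK[1],138],RY,np.pi/2,10,0)
robot.servo_line(p,feed=120); robot.hold(.15); st("138")
im=viewer.read_camera("wrist"); cv2.imwrite("pics/wrist9.png",im[:,:,::-1])
i=viewer.camera_info("wrist"); np.save("i9.npy",i,allow_pickle=True)
f=5;x0,y0=185,70
big=cv2.resize(im[y0:y0+120,x0:x0+155,::-1],None,fx=f,fy=f,interpolation=cv2.INTER_CUBIC)
c,s=np.cos(RY),np.sin(RY); M=np.array([[c,-s],[s,c]])
P=[np.r_[RK+M@[-a,b],100] for a,b in((81,-71),(81,71),(89,71),(89,-71))]
cv2.polylines(big,[((proj("wrist",P,i)-[x0,y0]+.5)*f).astype(int)],True,(0,0,255),1)
t=np.linspace(0,2*np.pi,60)
o=robot.observe()["tcp_pos"]; print(o)
E_=[np.r_[o[:2]+M@[-75,28*np.sin(a)],138+28*np.cos(a)] for a in t]
cv2.polylines(big,[((proj("wrist",E_,i)-[x0,y0]+.5)*f).astype(int)],True,(255,0,0),1)
cv2.imwrite("pics/fit9.png",big)
E
```

```text
138 28.68 [550.6 262.5 128.9] [-1.1  0.7  0.9  1.8 -0.6  1.   1.8] [-0.8  0.2 -2.6] 0.602
[550.4 262.5 128.8]
```

View pics/fit9.png

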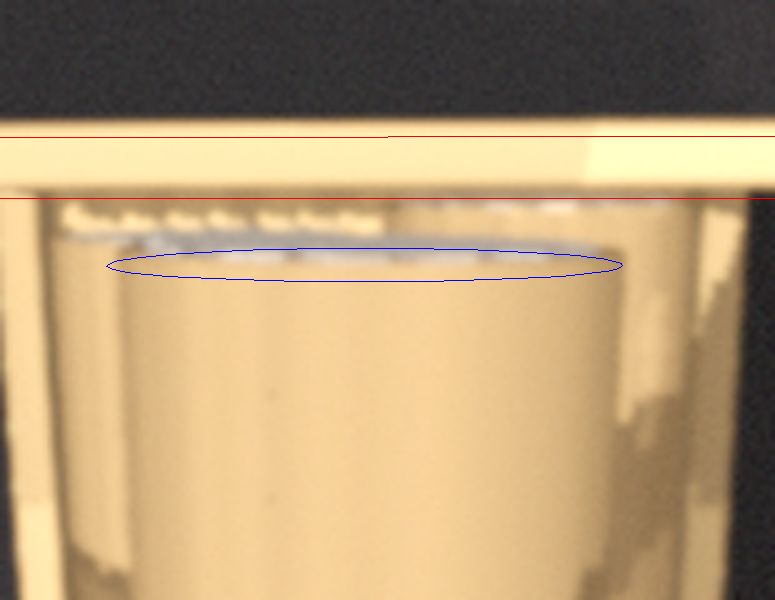

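```bash
python3 - <<'E'
from h import *
C=RK+np.array([.7*np.cos(RY)-0.3*np.sin(RY),.7*np.sin(RY)+0.3*np.cos(RY)])
def P(z): return pose([C[0],C[1],z],RY,np.pi/2,10,0)[0]
robot.servo_line(P(100),feed=80); st("100")
robot.servo_line(P(88),feed=50); robot.hold(.1); f0=np.mean([robot.observe()["contact_force"][2] for _ in range(3)]); st("88")
z=88
while z>76:
    z-=1; robot.servo_line(P(z),feed=15); o=robot.observe(); print(z,round(o["tcp_pos"][2],1),np.round(o["contact_force"],1))
    if o["contact_force"][2]-f0>3: break
for cam in ("side","wrist","top"):
    im=viewer.read_camera(cam); cv2.imwrite(f"pics/{cam}10.png",im[:,:,::-1])
cv2.imwrite("pics/m10.png",cv2.resize(np.hstack([cv2.imread("pics/side10.png")[180:330,150:320],cv2.imread("pics/wrist10.png")[60:210,170:350]]),None,fx=2.2,fy=2.2,interpolation=cv2.INTER_CUBIC))
st("end")
E
```

```text
100 29.36 [550.7 262.4  89.7] [-1.12  0.7   0.87  1.84 -0.67  0.92  1.85] [ 0.5   0.13 -1.71] 0.597
88 29.85 [550.8 262.7  78.1] [-1.11  0.72  0.85  1.84 -0.68  0.9   1.86] [-0.21 -0.57 -2.25] 0.603
87 77.0 [ 0.  -0.9 -2.1]
86 76.0 [ 0.2  0.4 -1.4]
85 74.9 [ 0.9 -0.2 -1.6]
84 73.9 [-0.5  0.6 -1.5]
83 73.0 [-0.4 -0.2 -0. ]
82 72.5 [-1.5  0.2  4.9]
end 31.5 [550.7 263.3  72.5] [-1.1   0.73  0.85  1.84 -0.69  0.9   1.86] [-2.71  1.35  5.15] 0.598
```

View pics/m10.png

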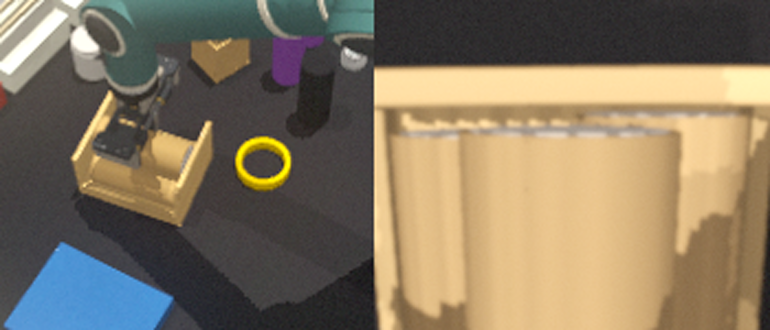

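```bash
python3 - <<'E'
from h import *
grip(0.65); robot.hold(.3); st("r1"); grip(0.78); robot.hold(.3); o=st("rel")
robot.servo_line(o["tcp_pos"]+[0,0,40],feed=80); robot.servo_line(o["tcp_pos"]+[0,0,190],feed=200); robot.hold(.2); st("up")
for cam in ("side","wrist","top"):
    im=viewer.read_camera(cam); cv2.imwrite(f"pics/{cam}11.png",im[:,:,::-1])
    for d in viewer.pinpoint("tube",cam)[:5]: print(cam,round(d["confidence"],2),np.round(world(cam,d["at"]),1))
    for d in viewer.pinpoint("base_tube_a",cam)[:4]: print(cam,"base",round(d["confidence"],2),np.round(world(cam,d["at"]),1))
cv2.imwrite("pics/m11.png",cv2.resize(np.hstack([cv2.imread("pics/side11.png")[180:330,150:320],cv2.imread("pics/wrist11.png")[60:260,160:360][:, :][25:175]]),None,fx=2.1,fy=2.1,interpolation=cv2.INTER_CUBIC))
E
```

```text
r1 32.08 [550.6 262.7  71.9] [-1.1   0.73  0.85  1.85 -0.69  0.89  1.86] [ 0.64 -0.72  0.53] 0.648
rel 32.77 [550.6 262.7  72. ] [-1.1   0.73  0.85  1.85 -0.69  0.89  1.86] [-1.04  0.4  -0.41] 0.78
up 34.52 [550.1 262.5 260.8] [-1.24  0.51  1.04  1.7  -0.47  1.2   1.7 ] [ 0.32 -0.07 -0.39] 0.78
side 0.93 [546.1 262.6  79.8]
side 0.92 [461.1 -42.5  73.4]
side 0.9 [377.6  12.7  70.6]
side 0.85 [ 471.  -140.4   76.4]
side base 0.78 [543.6 293.7  28.4]
wrist 0.86 [552.  260.9  81.3]
wrist 0.79 [748.5  12.7  78.7]
wrist 0.63 [465.  -38.8  75.1]
wrist base 0.87 [558.1 229.1  32.9]
wrist base 0.85 [542.  295.4  30.8]
wrist base 0.7 [470.1 518.9  -1.7]
top 0.81 [751.9   8.5  74.8]
top 0.8 [378.6  10.3  80.6]
top 0.72 [468.3 -43.1  76.2]
top 0.68 [ 473.3 -137.4   74.1]
top 0.6 [553.4 264.5  79.2]
top base 0.8 [544.9 288.   35.1]
top base 0.58 [561.2 232.9  35.9]
```

View pics/m11.png

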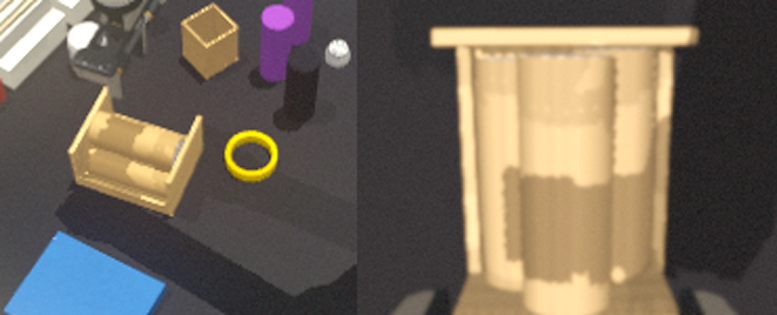

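View pics/wrist11.png

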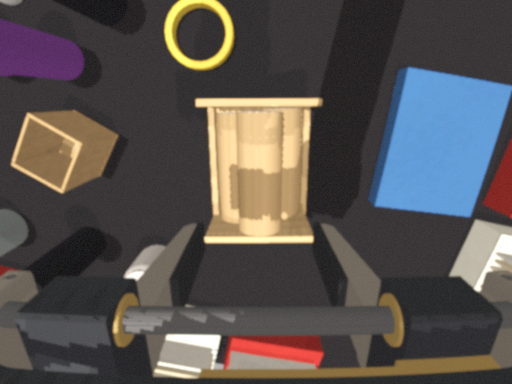

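The tube lies centred on the two lower tubes, between the end boards. In the wrist view it is at about (260,170), at a height of about 80 mm and aligned with the rack, and the gripper is clear. I'm handing the job in.

```bash
python3 - <<'E'
from h import *
robot.job_done(); st("done")
E
```

```text
the job is handed in; nothing more can be done
the job is handed in; nothing more can be done
```

I finished the pyramid and handed the job in at about 35 s of the 67 s allowed. The system gave no verdict.

- **Cradle:** I gripped the plain brown tube in the carton from the left, with the tool tilted 20° down, and left the purple and black look-alikes alone. I lifted it out, turned it over and lowered it into the groove until I felt about 6–7 N. Then I let go. Afterwards the cameras put its centre at about (581–585, −262, 37–40) mm, lying along the groove.
- **Rack:** I took it up again at its middle from straight above and set it down between the end boards. The wrist force rose by about 7 N at contact. I opened the gripper in two steps and moved it clear upward.

**Last checks:**
- **Top tube:** all three cameras put its centre 79–81 mm above the table. In the picture it lies in the gap between the lower tubes and along the rack. I judged the angle by eye and did not measure it.
- **Lower tubes:** both still lie on the rack floor, about 28–36 mm up, roughly 6–9 mm apart by the last wrist fix.
- **Other goods:** I saw nothing shifted in the final pictures, but I did not measure the bystanders again.

**What disagreed:**
- The top camera and the wrist camera differed by about 4 mm on the rack's position, so I aimed between them.
- The final camera fixes of the tube differ by about 7 mm along the rack's length.
- In the last look before lowering, the tube's end looked slightly narrower than expected, which could have been a small tilt in the grip. I saw no tilt after release.

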